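# Tuck the scouring-pad tin shut

## Robot

A 7-joint arm with a two-finger parallel gripper is mounted at the origin on the work surface. World frame = base frame: x ahead of the robot, y to its left, z up, the work surface at z = 0. Lengths are in m, angles in rad, forces in N, time in s.
With the tool pointing down it reaches from about 0.4 to 0.9 m from the base axis. Payload 5.5 kg.
Tool frame: the origin (TCP) lies midway between the tips of the shut fingers; the grasp point (between the pads) lies 19 mm behind it; z points along the fingers, y is the line along which they close (so a half turn about z gives the same grasp; the last joint's range is limited). The gripper opens to 92 mm and grips with 3 to 60 N. Pads are 19 mm wide; open, the fingers measure 130 mm over their backs; the gripper's body (75 mm by 190 mm) begins 47 mm behind the grasp point.
Start: joints at [-0.853, 0.501, -0.427, 1.55, 0.221, 1.138, -0.21], TCP at [0.285, 0.584, 0.227] pointing down, gripper open.
Joint ranges: [-2.88, 2.88], [-0.31, 2.03], [-1.54, 1.56], [0.2, 2.42], [-1.41, 4.55], [0.19, 2.02], [-2.57, 2.57]. Speed limits (rad/s): [2.57, 2.57, 3.14, 3.14, 3.14, 3.14, 3.14].

## Interface

Orientations are given as [roll, pitch, yaw] about the fixed x, y, z axes, in that order (R = Rz(yaw) Ry(pitch) Rx(roll)).
In Python, from cell import monitor, viewer, bot gives the robot as it stands.
- The arm moves only by the tool step_arm, never from a script. Its argument "commands" is a list of rows, each an object of numbers: "gripper": the opening, from -1 (shut) to 1 (fully open); "x", "y", "z": the shift along the tool's x, y, z in mm; "twist": the turn about the tool's z in rad. A call has 1 to 12 rows; each row shifts and turns the commanded pose from where the row before left it, along the tool's axes as they then stand; what a row does not reach is not made up. A row lasts 1/10 s, in which the tool goes at most 50 mm and 8.59 degrees, less where a joint would pass 70% of its speed; a pose out of reach is approached as far as the arm can. A call with a gripper value outside its range is refused whole. The fingers move at their own pace and stop on an object; "force" is the grip in N (left out, the last holds). Time passes only in rows, so rows that do not move let the fingers close. It gives the time, the measured TCP pose, the force, the opening and the grip force at its end, in the units of the state.
- monitor.sense(): the state, without advancing time (a new reading comes with each control period).
- viewer.get_image(name): name is "scene" or "top" or "wrist"; returns a dict with "img" (384x512x3 uint8, red, green, blue), "camera_matrix" (3x3 intrinsics, pixels), "dist" ([k1, k2, p1, p2, k3] as OpenCV has them; the pictures are not rectified), "camera_from_world" (4x4, takes a point from world to camera coordinates). Camera axes: x right, y up, looking along -z (the intrinsics and any distortion apply to the point x, -y, -z); pixel columns grow to the right and rows downward; lengths in m; the calibration is good to about 2 mm. A picture is of the moment at which its call begins. There is no depth.
- bot.finish_job(): hands the job in; it is judged then, once.
The state is a dict: "t": time; "qpos": joint angles; "qvel": joint speeds; "joint_efforts": joint torques, N m; "tcp_pos": TCP position; "tcp_rot": TCP orientation; "wrist_force": force on the tool from outside, world axes, zero at the start; "moment": the same for the moment, N m; "finger_gap": opening from 0.0 (shut) to 1.0 (fully open); "grasp_force": force on a finger pad.
Only numpy, scipy, OpenCV 4.12 (cv2) and the standard library are available. Lean on these libraries where they do the work, as an engineer would, in place of code of your own. Each camera call takes 0.05 s, during which the arm holds its last target. There are 200 camera calls.

## Task

Close the scouring-pad tin: with closed fingertips, push its standing orange tab over until it lies flat, then, pressing it down, push it by its ridge well in under the blue lip so that it stays shut when you let go. Only push and press, gently: leave the tin standing where it is without lifting it, and leave the things around it alone.

Things in the scene. Friction and masses are not known exactly. Their poses are not given: they have to be found in the camera images.
- tin: Loose steel tin of scouring pads, 160 x 100 x 55 mm, about 0.85 kg, standing on a rubber foot. Origin: centre of its underside. Its +x (the long side) points from the hinge of the tab to the lip, the way the tab folds; y runs along the hinge; z is up. The top (z = 55 mm) has an opening for the pads from x = -22 to 30 mm.
- tin_tab (a joint): Angle of the orange plastic tab in rad: 0 = folded over, flat on the tin; 1.57 = upright; about 2 = leaning back, away from the lip (its start). The tab is a plate 76 mm wide (y), 4 mm thick, reaching 86 mm from its hinge axis; when flat its upper face lies 61 mm above the table. A weak spring lifts it again to about 1.6 whenever it is let go untucked; pressing it flat half-way along takes about 3 N.
- tin_slide (a joint): How far the hinge rod, with the tab, has been shifted along its tracks towards the lip, in m: 0 = back (start; the flat tab then ends 5 mm short of the lip's turned-up front), 0.024 = stop, with the tab's edge 14 mm under the lip. It is a stiff slide, about 2 N, and stays where it is left. If it is shifted forward before the tab is flat, the tab comes down on the front of the lip, which stops it or makes it slip back.
- tab_hinge (a point): Middle of the tab's hinge axis, 59 mm above the table; at x = -50 mm in the tin's frame when the slide is at 0. The axis runs along the tin's y.
- tab_ridge (a point): Middle of the foot of the push ridge, on its hinge side. The ridge is a bar across the tab (70 mm long, 4 mm thick, 8 mm high) on the outer face, the one that is on top when the tab is flat; this point is 58 mm from the hinge axis, on that outer face.
- tab_edge (a point): Middle of the tab's free edge, half-way through its thickness, 86 mm from the hinge axis: the edge that goes under the lip.
- lip_edge (a point): Middle of the front underside edge of the blue steel lip, fixed to the tin at x = 46, z = 65 mm in its frame. The lip is 64 mm wide (y) and 4 mm thick, runs from here 30 mm on along +x, and leaves a 4 mm gap above the flat tab; its front 5 mm (x = 41 to 46 mm) is turned up to guide the tab in. Its top is at 69 mm, the turned-up front at 73 mm.
- turntable: White plastic turntable, 260 mm across, 34 mm high at its rim, held still; origin at the centre of its underside. Leave alone.
- jar: Clear open glass jar, 72 mm across, 95 mm high, on the turntable; origin at the centre of its underside. Leave alone.
- bottle: Blue plastic bottle, 60 mm across, 165 mm high, on the turntable; origin at the centre of its underside. Leave alone.
- spare_can: Can with a yellow label, 66 mm across, 100 mm high, on the turntable; origin at the centre of its underside. Leave alone.
- dustpan: Yellow plastic dustpan, 200 x 200 mm, 55 mm high, with a handle reaching 110 mm on along its +x; origin at the centre of the pan's underside. Leave alone.
- brush: Wooden scrub brush, 150 x 56 mm, 42 mm high, long side along its x; origin at the centre of its underside, bristles down. Leave alone.
- mug: Blue mug, 76 mm across, 85 mm high, handle at its +y; origin at the centre of its underside. Leave alone.

How it is judged:
By the outcome, as a careful person would: the job done as asked, in the order asked, and still so for the second after the job is handed in, with the robot touching nothing.
It also fails if it takes over 40 s, if anything falls off the work surface, if the arm or the gripper's body presses on something with over 40 N, if the wrist force passes 120 N, or if a joint passes its speed limit or range.

## Working session

There is one attempt and no reset: what is moved stays moved. The work goes in short steps, Python scripts to look and compute and a tool call to move; the robot and the scene stay as the last step left them, time stands still between calls to the robot, and variables do not carry over. Pictures are saved under pics/ and viewed, at most 10 in all, crops included, and the job is handed in when it is done.

Besides the shell and the picture viewer there is one more tool, called after "Call:" as name(argument=value, ...) on one line, values as JSON. step_arm: Moves the arm, as the interface text tells. Its arguments: {"type":"object","properties":{"commands":{"type":"array"},"force":{"type":"number"}},"required":["commands"]}

```bash
mkdir -p pics
cat > h.py <<'E'
import numpy as np, cv2
from cell import monitor, viewer, bot
def grab(n,save=None):
    d=viewer.get_image(n)
    if save: cv2.imwrite('pics/'+save,cv2.cvtColor(d['img'],cv2.COLOR_RGB2BGR))
    return d
def ray(d,px):
    K=np.array(d['camera_matrix'],float);T=np.array(d['camera_from_world'],float)
    p=cv2.undistortPoints(np.array(px,float).reshape(-1,1,2),K,np.array(d['dist'],float)).reshape(-1,2)
    v=np.c_[p[:,0],-p[:,1],-np.ones(len(p))]@T[:3,:3]
    return -T[:3,:3].T@T[:3,3],v
def plane(d,px,z):
    c,v=ray(d,px); return c+v*((z-c[2])/v[:,2])[:,None]
def proj(d,P):
    K=np.array(d['camera_matrix'],float);T=np.array(d['camera_from_world'],float)
    c=np.atleast_2d(P)@T[:3,:3].T+T[:3,3]; c=c*[1,-1,-1]
    return cv2.projectPoints(c,np.zeros(3),np.zeros(3),K,np.array(d['dist'],float))[0].reshape(-1,2)
def tri(d1,p1,d2,p2):
    A=np.zeros((3,3));b=np.zeros(3)
    for d,p in((d1,p1),(d2,p2)):
        c,v=ray(d,[p]);v=v[0]/np.linalg.norm(v[0]);M=np.eye(3)-np.outer(v,v);A+=M;b+=M@c
    return np.linalg.solve(A,b)
E
python3 - <<'E'
from h import *
a=grab('scene','s0.png');b=grab('top','t0.png')
A,B=[cv2.imread('pics/'+x) for x in('s0.png','t0.png')]
print(monitor.sense())
E
```

```text
{'t': 0.1, 'qpos': array([-0.85280281,  0.50175553, -0.42678489,  1.55133458,  0.220768  ,
        1.13830474, -0.21028382]), 'qvel': array([-0.00112164, -0.00151488,  0.00096604, -0.00340301, -0.00132104,
       -0.00039083,  0.00050147]), 'joint_efforts': array([-1.11484551e-02, -5.67863452e+01, -5.83834738e+00, -2.79913706e+01,
       -6.89173909e-02,  2.40323064e-02,  6.78275501e-05]), 'tcp_pos': array([0.2852915 , 0.58334285, 0.22578369]), 'tcp_rot': array([-3.13983549e+00, -7.96987253e-05,  2.68682814e+00]), 'wrist_force': array([0.02521774, 0.73140435, 0.35939878]), 'moment': array([-0.00119784,  0.037228  , -0.01499567]), 'grasp_force': 0.0, 'finger_gap': 0.9988251370593036}
```

View pics/s0.png

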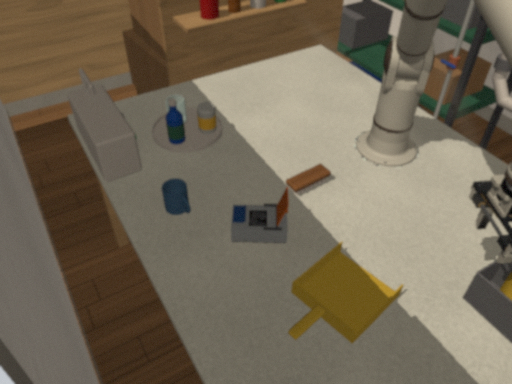

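View pics/t0.png

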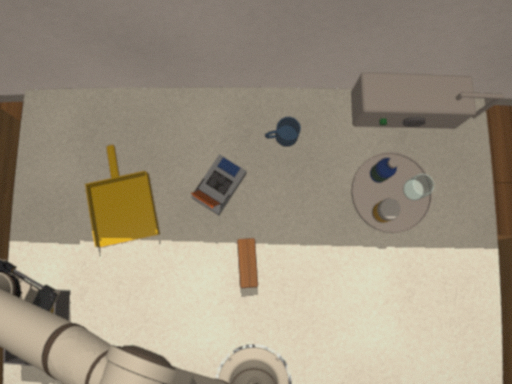

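The scene view shows the tin at about (260,225), with the blue lip on its left and the orange tab standing on its right. In the top view the tin is at about (219,184), with its lip at (229,167), its tab at (205,199) and free space around it.

Run:
```python
from h import *
b=grab('top');a=grab('scene')
for d,n,(x0,x1,y0,y1) in((b,'top',(180,262,145,225)),(a,'scene',(220,300,180,252))):
    im=d['img'];hsv=cv2.cvtColor(im,cv2.COLOR_RGB2HSV);m=np.zeros(im.shape[:2],np.uint8);m[y0:y1,x0:x1]=1
    H,S,V=[hsv[...,i].astype(int) for i in range(3)]
    for c,k in(('blue',(H>100)&(H<130)&(S>110)),('or',(H<15)&(S>120))):
        k=(k&(m>0)).astype(np.uint8)
        nb,l,s,ce=cv2.connectedComponentsWithStats(k);i=1+np.argmax(s[1:,4])
        cn=cv2.findContours((l==i).astype(np.uint8),0,2)[0][0]
        r=cv2.minAreaRect(cn);print(n,c,s[i],ce[i].round(1),cv2.boxPoints(r).round(1).tolist())
        if n=='top': print(plane(d,[ce[i]],.069 if c=='blue' else .1), plane(d,cv2.boxPoints(r),.069 if c=='blue' else .1).round(3).tolist())
c=b['img'][145:225,180:262,::-1];c2=a['img'][180:252,220:300,::-1]
f=lambda c:cv2.resize(c,(400,390),interpolation=cv2.INTER_CUBIC)
cv2.imwrite('pics/c0.png',np.hstack([f(c),f(c2)]))
```

```text
top blue [219 160  19  15 149] [228.4 166.7] [[218.5, 165.89999389648438], [223.0, 158.39999389648438], [238.10000610351562, 167.5], [233.60000610351562, 175.0]]
[[0.65476283 0.07951209 0.069     ]] [[0.657, 0.11, 0.069], [0.681, 0.097, 0.069], [0.653, 0.05, 0.069], [0.629, 0.063, 0.069]]
top or [192 190  27  18 194] [204.8 198.5] [[191.0, 194.6999969482422], [195.10000610351562, 187.89999389648438], [218.39999389648438, 202.3000030517578], [214.3000030517578, 209.0]]
[[0.55104612 0.14639767 0.1       ]] [[0.562, 0.188, 0.1], [0.583, 0.176, 0.1], [0.54, 0.106, 0.1], [0.52, 0.118, 0.1]]
scene blue [234 207  11  15 155] [239.  213.9] [[234.0, 207.0], [244.0, 207.0], [244.0, 221.0], [234.0, 221.0]]
scene or [277 188  11  37 239] [282.2 206.4] [[277.0, 188.0], [287.0, 188.0], [287.0, 224.0], [277.0, 224.0]]
```

View pics/c0.png

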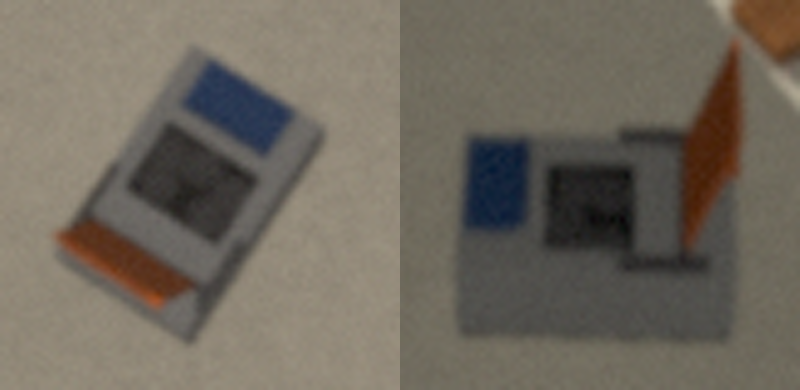

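The crops confirm the layout: the lip is upper right, the tab leans back at lower left, and tin +x runs at a yaw of about -0.53. That gives an origin near (0.605, 0.109). I'll go behind the tab at a safe height with the fingers shut, then look from close by.

Call:
step_arm(commands=[{"gripper": -1,"x": -31,"y": -23,"z": 0,"twist": 0.08},{"gripper": -1,"x": -33,"y": -20},{"gripper": -1,"x": -33,"y": -20},{"gripper": -1,"x": -33,"y": -20},{"gripper": -1,"x": -33,"y": -20},{"gripper": -1,"x": -33,"y": -20},{"gripper": -1,"x": -33,"y": -20},{"gripper": -1,"x": -33,"y": -20},{"gripper": -1,"x": -33,"y": -20},{"gripper": -1,"x": -33,"y": -20},{"gripper": -1,"x": -33,"y": -20},{"gripper": -1}])

```text
invalid input at $.commands[1]: expected keys gripper, x, y, z, twist
```

Run:
```python
from h import *
w=grab('wrist','w0.png'); s=monitor.sense(); print(s['tcp_pos'],s['tcp_rot'],s['wrist_force'],s['t'],s['finger_gap'])
print(np.linalg.inv(w['camera_from_world']).round(3))
```

```text
[0.28536991 0.58364312 0.22618895] [-3.14063949e+00 -5.04409523e-05  2.68685545e+00] [-0.00114448  0.21041818  0.07883686] 0.25 1.0034786900863728
[[ 0.439 -0.861 -0.256  0.217]
 [ 0.899  0.42   0.126  0.617]
 [-0.001 -0.286  0.958  0.383]
 [ 0.     0.     0.     1.   ]]
```

View pics/w0.png

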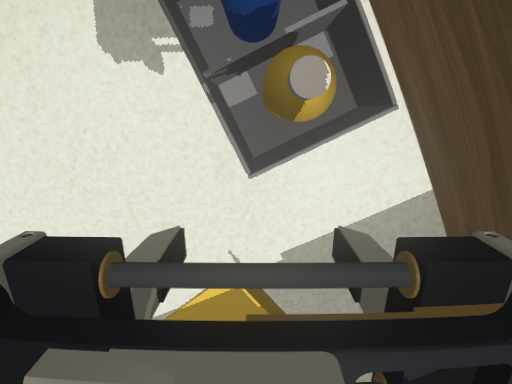

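The start view shows only a bin and the dustpan edge. The camera looks towards tool +x, so I have to stand past the lip to see the tin. The rows also need all their keys.

Call:
step_arm(commands=[{"gripper": -1,"x": 0,"y": 0,"z": 0,"twist": 0.08},{"gripper": -1,"x": -40,"y": -16,"z": 0,"twist": 0},{"gripper": -1,"x": -40,"y": -16,"z": 0,"twist": 0},{"gripper": -1,"x": -40,"y": -16,"z": 0,"twist": 0},{"gripper": -1,"x": -40,"y": -16,"z": 0,"twist": 0},{"gripper": -1,"x": -40,"y": -16,"z": 0,"twist": 0},{"gripper": -1,"x": -40,"y": -16,"z": 0,"twist": 0},{"gripper": -1,"x": -40,"y": -16,"z": 0,"twist": 0},{"gripper": -1,"x": -40,"y": -16,"z": 0,"twist": 0},{"gripper": -1,"x": -40,"y": -16,"z": 0,"twist": 0},{"gripper": -1,"x": -40,"y": -16,"z": 0,"twist": 0},{"gripper": -1,"x": -40,"y": -16,"z": 0,"twist": 0}])

```text
t: 1.45
tcp_pos: [0.5752, 0.2068, 0.2268]
tcp_rot: [3.141, 0.0, 2.607]
wrist_force: [0.4, 1.1, 0.3]
finger_gap: 0.023
grasp_force: 0.0
```

Call:
step_arm(commands=[{"gripper": -1,"x": -40,"y": -16,"z": 0,"twist": 0},{"gripper": -1,"x": -40,"y": -16,"z": 0,"twist": 0},{"gripper": -1,"x": -40,"y": -16,"z": 0,"twist": 0},{"gripper": -1,"x": -40,"y": -16,"z": 0,"twist": 0},{"gripper": -1,"x": 0,"y": 0,"z": 0,"twist": 0},{"gripper": -1,"x": 0,"y": 0,"z": 0,"twist": 0}])

```text
t: 2.05
tcp_pos: [0.6796, 0.07, 0.226]
tcp_rot: [-3.141, -0.001, 2.604]
wrist_force: [-0.2, 1.2, 0.5]
finger_gap: 0.005
grasp_force: 0.0
```

Run:
```python
from h import *
w=grab('wrist','w1.png'); s=monitor.sense(); print(s['tcp_pos'],s['tcp_rot'],s['wrist_force'],s['t'],s['finger_gap'])
im=w['img'];hsv=cv2.cvtColor(im,cv2.COLOR_RGB2HSV);H,S,V=[hsv[...,i].astype(int) for i in range(3)]
for c,k,z in(('blue',(H>100)&(H<130)&(S>110),.069),('or',(H<15)&(S>120),.1)):
    nb,l,st,ce=cv2.connectedComponentsWithStats(k.astype(np.uint8));
    for i in range(1,nb):
        if st[i,4]>400:
            cn=cv2.findContours((l==i).astype(np.uint8),0,2)[0][0];b=cv2.boxPoints(cv2.minAreaRect(cn))
            print(c,st[i],b.round().tolist(),plane(w,b,z)[:,:2].round(4).tolist())
```

```text
[0.67891181 0.07221486 0.22617264] [ 3.14143111e+00 -1.56314767e-03  2.60664497e+00] [0.71837915 0.33889326 0.07674623] 2.1 0.005265490947680581
blue [ 227  142   57   33 1692] [[226.0, 173.0], [227.0, 142.0], [283.0, 143.0], [282.0, 174.0]] [[0.6524, 0.0431], [0.6234, 0.0626], [0.6565, 0.1152], [0.6865, 0.0972]]
or [ 208    0   98   58 4849] [[208.0, 0.0], [305.0, 0.0], [305.0, 57.0], [208.0, 57.0]] [[0.5059, 0.1204], [0.5506, 0.1953], [0.5931, 0.1718], [0.5467, 0.0941]]
```

View pics/w1.png

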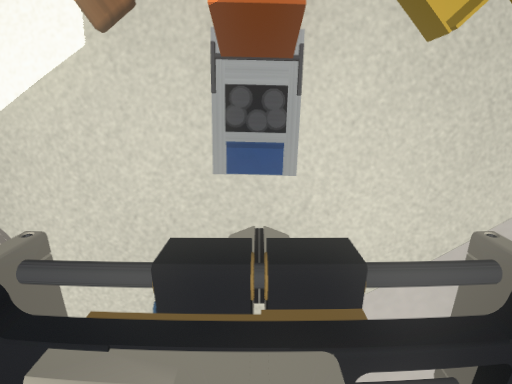

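The wrist view shows the tin clearly: lip at (226..283, 143..174), opening below the tab, tab base at about row 57. I'll refine yaw and origin.

Run:
```python
from h import *
w=grab('wrist');im=w['img'];hsv=cv2.cvtColor(im,cv2.COLOR_RGB2HSV);H,S,V=[hsv[...,i].astype(int) for i in range(3)]
k=(H<15)&(S>120);k[60:]=0;k[:,320:]=0;k[:,:200]=0
b=(H>100)&(H<130)&(S>110);b[200:]=0
def rowfit(m,c0,c1,last,z,lab):
    cs=np.arange(c0,c1);r=[np.where(m[:,c])[0][-1 if last else 0]+(1 if last else 0) for c in cs]
    P=plane(w,np.c_[cs+.5*0,np.array(r)-.5],z);d=P[-1]-P[0]
    vx,vy,_,_=cv2.fitLine(P[:,:2].astype(np.float32),cv2.DIST_HUBER,0,.01,.01).ravel()
    if vy<0: vx,vy=-vx,-vy
    print(lab,'yaw',np.arctan2(-vx,vy).round(4),'mid',P[:,:2].mean(0).round(4))
rowfit(k,224,290,True,.059,'hinge');rowfit(b,230,280,True,.069,'lipback');rowfit(b,230,280,False,.073,'lipfront')
for r in(165,155,147): print(np.where(b[r])[0][[0,-1]],plane(w,[[np.where(b[r])[0].mean(),r]],.069)[0,:2].round(4))
for r in(10,30,50): print(np.where(k[r])[0][[0,-1]])
o=np.array([.605,.1095])
for yaw in(-.53,-.55):
    u=np.array([np.cos(yaw),np.sin(yaw)]);v=np.array([-u[1],u[0]])
    f=lambda x,y,z:np.r_[o+u*x+v*y,z]
    print(yaw,proj(w,[f(80,50,.055),f(80,-50,.055),f(-50,38,.059),f(-50,-38,.059),f(-22,0,.055),f(30,0,.055),f(76,32,.069),f(76,-32,.069)]).round(1).tolist())
```

```text
hinge yaw -0.5668 mid [0.564  0.1377]
lipback yaw -0.5622 mid [0.6705 0.0718]
lipfront yaw -0.5631 mid [0.6399 0.0901]
[226 280] [0.6598 0.0762]
[226 280] [0.6501 0.082 ]
[226 281] [0.6427 0.0871]
[208 302]
[214 297]
[218 292]
-0.53 [[243.4, 172.1], [270.4, 177.5], [453.0, -52.4], [54.2, -60.7], [259.6, 369.5], [260.1, 484.5], [318.2, 328.8], [199.4, 332.2]]
-0.55 [[259.4, 196.4], [288.3, 151.8], [494.9, -93.6], [92.3, -21.9], [256.0, 369.3], [254.0, 484.3], [320.7, 342.7], [202.7, 317.5]]
```

Call:
step_arm(commands=[{"gripper": -1,"x": 0,"y": -5,"z": 0,"twist": 0.024},{"gripper": -1,"x": 34,"y": 0,"z": 0,"twist": 0},{"gripper": -1,"x": 34,"y": 0,"z": 0,"twist": 0},{"gripper": -1,"x": 34,"y": 0,"z": 0,"twist": 0},{"gripper": -1,"x": 34,"y": 0,"z": 0,"twist": 0},{"gripper": -1,"x": 34,"y": 0,"z": 0,"twist": 0},{"gripper": -1,"x": 34,"y": 0,"z": 0,"twist": 0},{"gripper": -1,"x": 0,"y": 0,"z": 30,"twist": 0},{"gripper": -1,"x": 0,"y": 0,"z": 30,"twist": 0},{"gripper": -1,"x": 0,"y": 0,"z": 30,"twist": 0},{"gripper": -1,"x": 0,"y": 0,"z": 28,"twist": 0},{"gripper": -1,"x": 0,"y": 0,"z": 0,"twist": 0}])

```text
t: 3.35
tcp_pos: [0.5001, 0.1752, 0.1057]
tcp_rot: [-3.136, -0.004, 2.584]
wrist_force: [0.0, -0.4, -0.2]
finger_gap: 0.004
grasp_force: 0.0
```

```bash
cat >> h.py <<'E'
O=np.array([.606,.1115]);yaw=-.56;U=np.array([np.cos(yaw),np.sin(yaw)]);W=np.array([-U[1],U[0]])
def st():
    s=monitor.sense();d=s['tcp_pos'][:2]-O;f=s['wrist_force']
    print('t',s['t'],'tin xyz mm',(np.r_[d@U,d@W,s['tcp_pos'][2]]*1e3).round(1),'rpy',s['tcp_rot'].round(3),'f tin',np.r_[f[:2]@U,f[:2]@W,f[2]].round(1))
E
python3 -c "
from h import *
st()
h=-50
for th in np.radians([110,100,90,80,70,60,50,40,30,20,10,0]):
    r=44; x=h+r*np.cos(th)-2*np.sin(th); z=59+r*np.sin(th)+2*np.cos(th)
    print(round(np.degrees(th)),'corner',round(x,1),round(z,1),'tcp x',round(x-9.5,1))
"
```

```text
t 3.35 tin xyz mm [-123.5   -2.3  105.7] rpy [-3.136 -0.004  2.584] f tin [ 0.2 -0.4 -0.2]
110 corner -66.9 99.7 tcp x -76.4
100 corner -59.6 102.0 tcp x -69.1
90 corner -52.0 103.0 tcp x -61.5
80 corner -44.3 102.7 tcp x -53.8
70 corner -36.8 101.0 tcp x -46.3
60 corner -29.7 98.1 tcp x -39.2
50 corner -23.2 94.0 tcp x -32.7
40 corner -17.6 88.8 tcp x -27.1
30 corner -12.9 82.7 tcp x -22.4
20 corner -9.3 75.9 tcp x -18.8
10 corner -7.0 68.6 tcp x -16.5
0 corner -6.0 61.0 tcp x -15.5
```

Call:
step_arm(commands=[{"gripper": -1,"x": -10,"y": 2,"z": 0,"twist": 0},{"gripper": -1,"x": -8,"y": 0,"z": 0,"twist": 0},{"gripper": -1,"x": -6,"y": 0,"z": 0,"twist": 0},{"gripper": -1,"x": -6,"y": 0,"z": 0,"twist": 0},{"gripper": -1,"x": -6,"y": 0,"z": 0,"twist": 0},{"gripper": -1,"x": -6,"y": 0,"z": 0,"twist": 0},{"gripper": -1,"x": -6,"y": 0,"z": 0,"twist": 0},{"gripper": -1,"x": -5,"y": 0,"z": 0,"twist": 0},{"gripper": -1,"x": -5,"y": 0,"z": 0,"twist": 0},{"gripper": -1,"x": -5,"y": 0,"z": 0,"twist": 0},{"gripper": -1,"x": -3,"y": 0,"z": 0,"twist": 0},{"gripper": -1,"x": 0,"y": 0,"z": 0,"twist": 0}])

```text
t: 4.55
tcp_pos: [0.5612, 0.1418, 0.1084]
tcp_rot: [-3.141, -0.0, 2.582]
wrist_force: [-0.3, 0.6, -0.8]
finger_gap: 0.005
grasp_force: 0.2
```

```bash
python3 -c "
from h import *
st();d=grab('scene');a=d['img'][160:260,200:330,::-1]
cv2.imwrite('pics/s1.png',cv2.resize(a,(650,500),interpolation=2))"
```

```text
t 4.55 tin xyz mm [-54.1   1.9 108.4] rpy [-3.141 -0.     2.582] f tin [-0.6  0.3 -0.8]
```

View pics/s1.png

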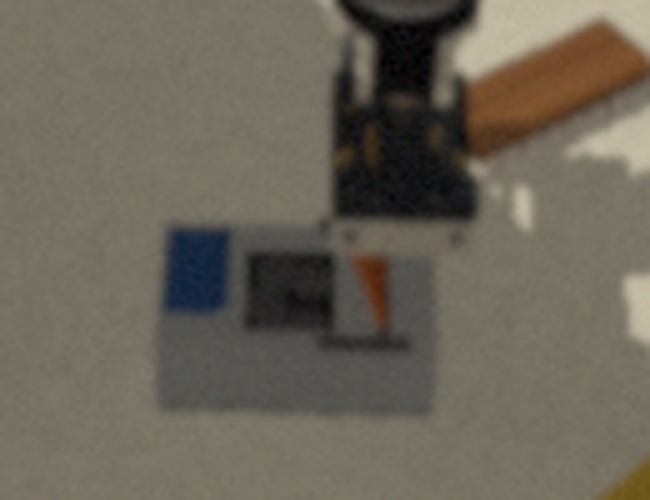

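The picture shows the orange tab now leaning forward of upright against the fingers, with the tin unmoved. Next I follow the hinge arc down.

Call:
step_arm(commands=[{"gripper": -1,"x": -4,"y": -1,"z": 1,"twist": 0},{"gripper": -1,"x": -4,"y": -1,"z": 2,"twist": 0},{"gripper": -1,"x": -4,"y": 0,"z": 3,"twist": 0},{"gripper": -1,"x": -4,"y": 0,"z": 3,"twist": 0},{"gripper": -1,"x": -3,"y": 0,"z": 3,"twist": 0},{"gripper": -1,"x": -3,"y": 0,"z": 4,"twist": 0},{"gripper": -1,"x": -3,"y": 0,"z": 4,"twist": 0},{"gripper": -1,"x": -2,"y": 0,"z": 4,"twist": 0},{"gripper": -1,"x": -2,"y": 0,"z": 4,"twist": 0},{"gripper": -1,"x": 0,"y": 0,"z": 0,"twist": 0}])

```text
t: 5.6
tcp_pos: [0.5847, 0.1249, 0.0802]
tcp_rot: [-3.142, -0.0, 2.582]
wrist_force: [0.5, 0.4, 3.1]
finger_gap: 0.004
grasp_force: 0.8
```

```bash
python3 -c "
from h import *
st();d=grab('scene');st();a=d['img'][160:260,200:330,::-1]
cv2.imwrite('pics/s2.png',cv2.resize(a,(650,500),interpolation=2))"
```

```text
t 5.6 tin xyz mm [-25.2   0.   80.2] rpy [-3.142 -0.     2.582] f tin [0.2 0.6 3.1]
t 5.65 tin xyz mm [-25.5  -0.   80.3] rpy [-3.141 -0.     2.583] f tin [-0.2 -0.5  1.3]
```

View pics/s2.png

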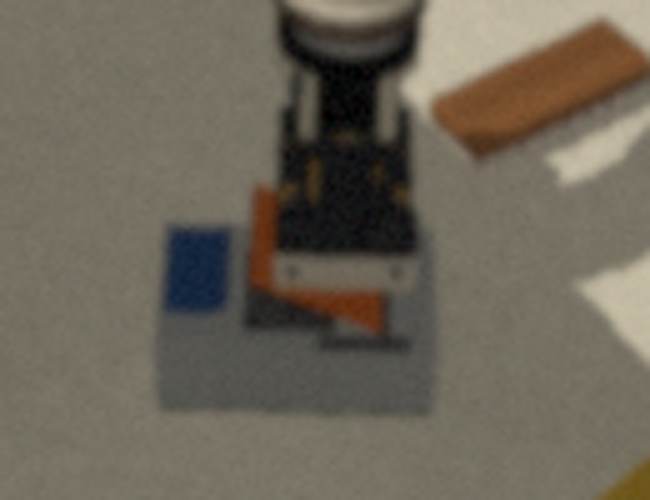

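The tab is pushed half over, its edge clear of the lip, with 1–3 N up. Now down to flat.

Call:
step_arm(commands=[{"gripper": -1,"x": -2,"y": 0,"z": 4,"twist": 0},{"gripper": -1,"x": -1,"y": 0,"z": 4,"twist": 0},{"gripper": -1,"x": -1,"y": 0,"z": 4,"twist": 0},{"gripper": -1,"x": 0,"y": 0,"z": 3,"twist": 0},{"gripper": -1,"x": 0,"y": 0,"z": 3,"twist": 0},{"gripper": -1,"x": 0,"y": 0,"z": 2,"twist": 0},{"gripper": -1,"x": 0,"y": 0,"z": 0,"twist": 0},{"gripper": -1,"x": 0,"y": 0,"z": 0,"twist": 0}])

```text
t: 6.45
tcp_pos: [0.5886, 0.1227, 0.0612]
tcp_rot: [3.141, 0.001, 2.582]
wrist_force: [2.4, -1.5, 5.1]
finger_gap: 0.003
grasp_force: 2.9
```

```bash
python3 -c "
from h import *
st();d=grab('scene');st();grab('scene');st();a=d['img'][160:260,200:330,::-1]
cv2.imwrite('pics/s3.png',cv2.resize(a,(650,500),interpolation=2))"
```

```text
t 6.45 tin xyz mm [-20.7   0.2  61.2] rpy [3.141e+00 1.000e-03 2.582e+00] f tin [2.8 0.  5.1]
t 6.5 tin xyz mm [-20.7   0.2  61.2] rpy [3.141e+00 1.000e-03 2.583e+00] f tin [ 3.5 -1.1  5.4]
t 6.55 tin xyz mm [-20.7   0.2  61.2] rpy [3.141e+00 1.000e-03 2.582e+00] f tin [ 3.3 -0.6  5.9]
```

View pics/s3.png

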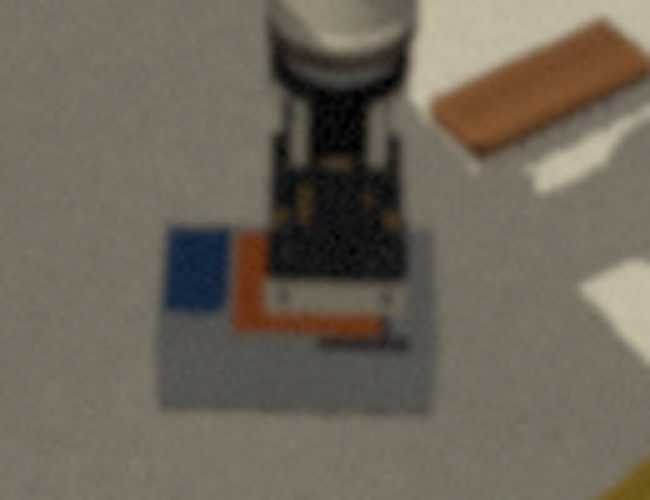

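The tab lies flat (fingers at z=61.2, about 5.5 N down), its edge just short of the lip. Now I slide forward to the ridge and push in.

Call:
step_arm(commands=[{"gripper": -1,"x": -3,"y": 0,"z": 0,"twist": 0},{"gripper": -1,"x": -3,"y": 0,"z": 0,"twist": 0},{"gripper": -1,"x": -3,"y": 0,"z": 0,"twist": 0},{"gripper": -1,"x": -3,"y": 0,"z": 0,"twist": 0},{"gripper": -1,"x": -3,"y": 0,"z": 0,"twist": 0},{"gripper": -1,"x": -3,"y": 0,"z": 0,"twist": 0},{"gripper": -1,"x": -3,"y": 0,"z": 0,"twist": 0},{"gripper": -1,"x": -3,"y": 0,"z": 0,"twist": 0}])

```text
t: 7.35
tcp_pos: [0.6067, 0.1113, 0.061]
tcp_rot: [-3.141, -0.002, 2.584]
wrist_force: [-2.6, -0.5, 10.5]
finger_gap: 0.005
grasp_force: 5.0
```

```bash
python3 -c "
from h import *
st();d=grab('scene','s4.png');st()"
```

```text
t 7.35 tin xyz mm [ 0.7  0.2 61. ] rpy [-3.141e+00 -2.000e-03  2.584e+00] f tin [-1.9 -1.8 10.5]
t 7.4 tin xyz mm [ 1.5  0.2 61.1] rpy [-3.141e+00 -2.000e-03  2.583e+00] f tin [-0.6 -0.6  8.6]
```

Call:
step_arm(commands=[{"gripper": -1,"x": -3,"y": 0,"z": 0,"twist": 0},{"gripper": -1,"x": -3,"y": 0,"z": 0,"twist": 0},{"gripper": -1,"x": -3,"y": 0,"z": 0,"twist": 0}])

```text
t: 7.7
tcp_pos: [0.6099, 0.1095, 0.0605]
tcp_rot: [-3.138, -0.011, 2.585]
wrist_force: [-15.6, 4.8, 19.1]
finger_gap: 0.007
grasp_force: 9.7
```

```bash
python3 -c "
from h import *
st();d=grab('scene','s5.png');st()"
```

```text
t 7.7 tin xyz mm [ 4.4  0.4 60.5] rpy [-3.138 -0.011  2.585] f tin [-15.8  -4.2  19.1]
t 7.75 tin xyz mm [ 4.6  0.4 60.6] rpy [-3.138 -0.01   2.586] f tin [-12.5  -3.9  18. ]
```

Force rose to about 15 N at x=4.5, so something is stopping it early. I'll check numerically whether the tin moved and where the tab's edge is.

Run:
```python
from h import *
a=[cv2.imread('pics/'+f)[...,::-1] for f in('s0.png','s4.png','s5.png')]
for n,im in zip('045',a):
    hsv=cv2.cvtColor(np.ascontiguousarray(im),cv2.COLOR_RGB2HSV);H,S,V=[hsv[...,i].astype(int) for i in range(3)]
    for c,k in(('blue',(H>100)&(H<130)&(S>110)),('or',(H<15)&(S>120))):
        k=k.copy();k[:180]=0;k[252:]=0;k[:,:220]=0;k[:,300:]=0;k[:200,285:]=0
        y,x=np.where(k);print(n,c,len(x),x.mean().round(2),y.mean().round(2),x.min(),x.max(),y.min(),y.max())
big=[cv2.resize(np.ascontiguousarray(i[185:250,222:302,::-1]),(400,325),interpolation=2) for i in a[1:]]
cv2.imwrite('pics/s6.png',np.hstack(big));d=viewer.get_image('scene')
P=lambda x,y,z:np.r_[O+U*x/1e3+W*y/1e3,z/1e3]
print(proj(d,[P(36,-38,61),P(41,-38,61),P(46,-38,61),P(41,-32,73),P(41,32,73),P(76,-32,69),P(-50,-38,61)]).round(1).tolist())
```

```text
0 blue 156 239.03 213.87 234 244 207 221
0 or 206 281.47 208.57 277 287 193 225
4 blue 154 239.69 212.49 234 264 180 221
4 or 100 254.65 223.39 240 268 180 226
5 blue 133 239.29 211.77 234 260 180 221
5 or 94 253.02 223.05 238 267 180 226
[[246.3, 206.4], [244.6, 206.4], [242.9, 206.3], [244.5, 204.9], [243.6, 221.0], [232.6, 205.6], [275.6, 207.0]]
```

View pics/s6.png

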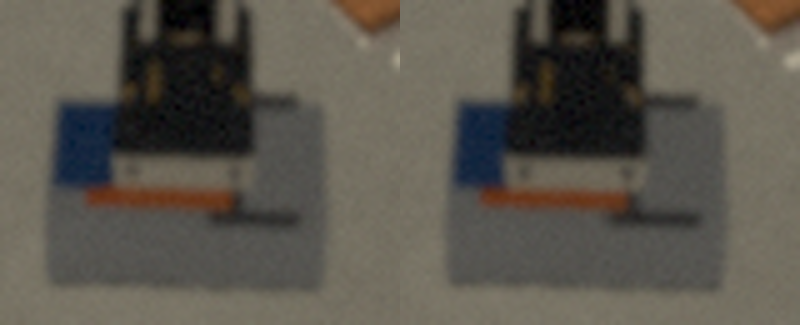

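The orange edge has moved about 8 px (roughly 23 mm) and disappears under the lip, and the tin hasn't shifted. So friction has carried the tab almost to its stop. I'll ease the pressure, move up to the ridge, and finish with a gentle push on it.

Call:
step_arm(commands=[{"gripper": -1,"x": 4,"y": 0,"z": 0,"twist": 0},{"gripper": -1,"x": 0,"y": 0,"z": -1,"twist": 0},{"gripper": -1,"x": 0,"y": 0,"z": -1,"twist": 0},{"gripper": -1,"x": 0,"y": 0,"z": 0,"twist": 0}])

```text
t: 8.2
tcp_pos: [0.6114, 0.1084, 0.0622]
tcp_rot: [-3.141, -0.002, 2.584]
wrist_force: [-2.4, 1.1, 3.0]
finger_gap: 0.005
grasp_force: 1.3
```

```bash
python3 -c "
from h import *
st();viewer.get_image('scene');st()"
```

```text
t 8.2 tin xyz mm [ 6.2  0.3 62.2] rpy [-3.141e+00 -2.000e-03  2.584e+00] f tin [-2.6 -0.3  3. ]
t 8.25 tin xyz mm [ 6.4  0.2 62.2] rpy [-3.141e+00 -2.000e-03  2.583e+00] f tin [-1.9  0.8  3.4]
```

Call:
step_arm(commands=[{"gripper": -1,"x": -3,"y": 0,"z": 0,"twist": 0},{"gripper": -1,"x": -3,"y": 0,"z": 0,"twist": 0},{"gripper": -1,"x": -3,"y": 0,"z": 0,"twist": 0},{"gripper": -1,"x": -3,"y": 0,"z": 0,"twist": 0}])

```text
t: 8.65
tcp_pos: [0.6229, 0.1008, 0.0626]
tcp_rot: [-3.141, 0.0, 2.582]
wrist_force: [-1.4, 1.1, 1.1]
finger_gap: -0.004
grasp_force: 1.5
```

```bash
python3 -c "
from h import *
st();viewer.get_image('scene');st()"
```

```text
t 8.65 tin xyz mm [20.1 -0.1 62.6] rpy [-3.141  0.     2.582] f tin [-1.8  0.1  1.1]
t 8.7 tin xyz mm [20.  -0.1 62.5] rpy [-3.141 -0.     2.582] f tin [-0.1 -0.2  2.4]
```

Still sliding freely over the tab, so on to the ridge.

Call:
step_arm(commands=[{"gripper": -1,"x": -2,"y": 0,"z": 1,"twist": 0},{"gripper": -1,"x": -2,"y": 0,"z": 0,"twist": 0},{"gripper": -1,"x": -2,"y": 0,"z": 0,"twist": 0},{"gripper": -1,"x": 0,"y": 0,"z": 0,"twist": 0}])

```text
t: 9.1
tcp_pos: [0.6234, 0.1007, 0.0608]
tcp_rot: [-3.139, -0.008, 2.585]
wrist_force: [-9.7, 4.4, 6.2]
finger_gap: 0.004
grasp_force: 7.2
```

```bash
python3 -c "
from h import *
st();viewer.get_image('scene');st()"
```

```text
t 9.1 tin xyz mm [20.4  0.1 60.8] rpy [-3.139 -0.008  2.585] f tin [-10.5  -1.4   6.2]
t 9.15 tin xyz mm [20.5  0.1 60.8] rpy [-3.139 -0.008  2.585] f tin [-11.1  -0.9   6.1]
```

The fingers stop against the ridge at 11 N, with the slide at its stop. Now back off, lift and check.

Call:
step_arm(commands=[{"gripper": -1,"x": 4,"y": 0,"z": 0,"twist": 0},{"gripper": -1,"x": 2,"y": 0,"z": -2,"twist": 0},{"gripper": -1,"x": 1,"y": 0,"z": -5,"twist": 0},{"gripper": -1,"x": 0,"y": 0,"z": -20,"twist": 0},{"gripper": -1,"x": 0,"y": 0,"z": -40,"twist": 0},{"gripper": -1,"x": -30,"y": 0,"z": -40,"twist": 0},{"gripper": -1,"x": -40,"y": 0,"z": -40,"twist": 0},{"gripper": -1,"x": 0,"y": 0,"z": -20,"twist": 0},{"gripper": -1,"x": 0,"y": 0,"z": 0,"twist": 0},{"gripper": -1,"x": 0,"y": 0,"z": 0,"twist": 0}])

```text
t: 10.15
tcp_pos: [0.6772, 0.0671, 0.2241]
tcp_rot: [3.141, 0.0, 2.583]
wrist_force: [-0.3, 0.3, -0.3]
finger_gap: 0.005
grasp_force: 0.0
```

Run:
```python
from h import *
st();w=grab('wrist');s=grab('scene')
c=lambda i:np.ascontiguousarray(i[...,::-1])
cv2.imwrite('pics/f.png',np.hstack([cv2.resize(c(w['img'][:230,150:370]),(400,420)),cv2.resize(c(s['img'][180:255,220:300]),(400,420),interpolation=2)]))
```

```text
t 10.15 tin xyz mm [8.390e+01 2.000e-01 2.241e+02] rpy [3.141 0.    2.583] f tin [-0.4  0.1 -0.3]
```

View pics/f.png

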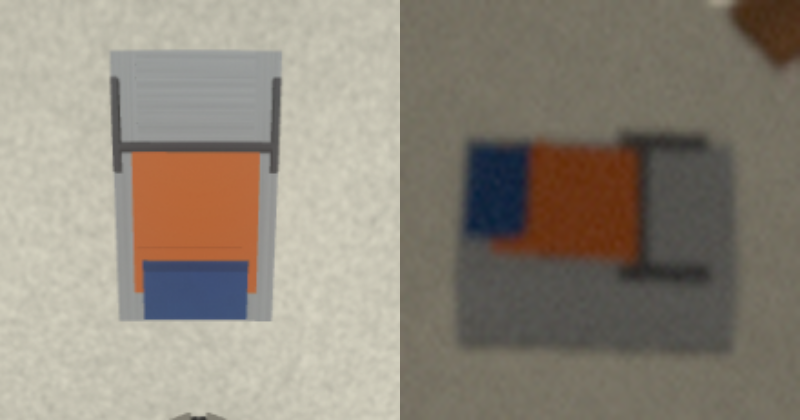

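The tab lies flat with its edge well under the lip, the tin has not moved, and nothing is touching it.

```bash
python3 -c "
from cell import bot
print(bot.finish_job())"
```

```text
the job is handed in; nothing more can be done
None
```

The tin is shut: its tab lies flat with the edge well under the blue lip and stayed there after I let go. The tin did not visibly move, nothing around it was touched, and the job was handed in at about 10 s; friction under the fingertips did most of the slide, and the push on the ridge only seated it against its stop.

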